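Open a stone mill: cup under the spout, then the hub cap of unknown thread

TASK

The little stone mill has to be opened for cleaning: first stand the small straight-sided cup upright on the mill's drip plate under the spout, midway between the two side stops and back against the rear stop, and let go of it. Then take off the knurled hub cap on top of the runner stone; nobody remembers whether its thread is left- or right-handed, so try it both ways, unscrew it the way it gives and lift it off. Finish while still holding the cap in the gripper, level and still, raised well clear above the mill, and leave everything else on the counter where it is.

Things in the scene. Friction and masses are not known exactly. Their poses are not given: they have to be found in the camera images.
- mill: Electric stone mill, fixed. Origin on the counter under the stones' axis; -x points to the spout side (towards the robot), z up. Sizes in mm: steel motor housing 210 x 190 (x,y), 93 high; gutter of radius 92, 120 high; grey runner stone of radius 70, top at 178; switch column behind (x 103 to 153, y -35 to 35), 227 high with its dial. In front a drip plate with stops, and a spout over it.
- cup_place (a point): Point on the drip plate's top, midway between the side stops, where the cup's axis lies when the cup touches the rear stop: mill frame (-143, 0, 6) mm. Axes as the mill's. The plate is 124 wide, x -225 to -105 in the mill frame, open in front; stops rise 10 above it: rear stop face at x -113, side stops' inner faces at y -42 and 42, x -188 to -122.
- spout_lip (a point): Middle of the spout's lip, underside: mill frame (-135, 0, 73) mm. The spout is a channel 28 wide from the gutter to here; its top edges are 90 high at the lip, 102 at the gutter. A 50 mm cup on the 6 mm plate passes under it with room to spare, so the cup comes in along the plate from the front, not from straight above.
- cap_seat (a point): Centre of the washer (radius 28) on top of the runner stone, on the mill axis, 180 mm above the counter: the cap's origin lies here when it is screwed on. The threaded spindle inside the cap is fixed and stands 24 mm above this point.
- cap: Round knurled steel hub cap, diameter 44, height 34 mm, 0.11 to 0.22 kg, hollow below; origin: centre of its underside, z up. Quick thread of unseen hand, differing from case to case: the tight way it meets a firm stop within about 5 degrees; the loose way it runs freely at one height and can be lifted straight up once turned 60 to 130 degrees (75 is good). Not turned, it cannot be lifted.
- cup: Small straight-sided white porcelain cup, outer diameter 60 at the rim, 58 near the foot (54 at the foot itself), height 50, wall 4, about 0.15 kg, standing open end up on the counter to one side of the mill. Origin: centre of its underside; z up.
- bowl_a: Bystander: round porcelain rice bowl, rim diameter 116, height 58, origin under its centre; it stands on the other side of the mill from the cup.
- bowl_b: Bystander: a second such rice bowl, far right.
- wok_lid: Bystander: round wooden wok lid, diameter 260, with a bar handle to 41 high, right of the mill; origin under its centre.
- wok_ring: Bystander: steel wok ring, diameter 220, height 50, left of the mill; origin under its centre.
- scoop: Bystander: green plastic scoop, about 165 long and 32 high, far left; origin under its middle.
- salt_jar: Bystander: small closed porcelain salt jar, diameter 56, height 75, right; origin under its centre.
- sauce: Bystander: amber glass sauce bottle, diameter 60, height 200, far left; origin under its centre.
Not all that is in view belongs to the job. What is shaped like the cup but blue or yellow is not meant.

How it is judged:
By the outcome, as a careful person would: the job done as asked, in the order asked, and still so for the second after the job is handed in, while the arm keeps its last pose, push and grip.
It also fails if it takes over 62 s, if anything falls off the work surface, if the arm or the gripper's body presses on something with over 40 N, if the wrist force passes 120 N, or if a joint passes its speed limit or range.

ROBOT

A 6-joint arm with a two-finger parallel gripper is mounted at the origin on the work surface. World frame = base frame: x ahead of the robot, y to its left, z up, the work surface at z = 0. Lengths are in mm, angles in rad, forces in N, time in s.
With the tool pointing down it reaches from about 350 to 775 mm from the base axis. Payload 7.3 kg.
Tool frame: the origin (TCP) lies midway between the tips of the shut fingers; the grasp point (between the pads) lies 19 mm behind it; z points along the fingers, y is the line along which they close (so a half turn about z gives the same grasp; the last joint's range is limited). The gripper opens to 92 mm and grips with 3 to 60 N. Pads are 19 mm wide; open, the fingers measure 130 mm over their backs; the gripper's body (75 mm by 190 mm) begins 47 mm behind the grasp point.
Start: joints at [1.192, 0.342, 1.524, -0, 1.275, -0.146], TCP at [121.104, 510.864, 193.941] pointing down, gripper open.
Joint ranges: [-2.53, 2.53], [-0.77, 2.02], [0.04, 2.7], [-1, 4.14], [0.28, 2.66], [-3.11, 3.11]. Speed limits (rad/s): [2.57, 2.57, 3.14, 3.14, 3.14, 3.14].

INTERFACE

Orientations are given as [roll, pitch, yaw] about the fixed x, y, z axes, in that order (R = Rz(yaw) Ry(pitch) Rx(roll)).
In Python, from plant import monitor, optics, workorder gives the robot as it stands. The module is installed in compiled form; this text tells all that it offers.
- The arm moves only by the tool servo_tool, never from a script. Its arguments are lists of equal length, an entry for each row: "linear": the shift along the tool's x, y, z as a fraction of full scale, a list of three; "spin": the turn about the tool's z as a fraction of full scale. In form: {"linear": [[dx, dy, dz], ...], "spin": [spin, ...]}. A call has exactly 8 rows; each row shifts and turns the commanded pose from where the row before left it, along the tool's axes as they then stand; what a row does not reach is not made up. Full scale, the value 1, is 200 mm for a shift and 90 degrees for a turn. A row lasts 1/8 s, in which the tool goes at most 62.5 mm and 10.7 degrees, less where a joint would pass 70% of its speed; a pose out of reach is approached as far as the arm can. A call with a number of a shift or a turn outside -1 to 1 is refused whole. A call with a gripper value outside its range is refused whole. "hand" is the opening, from -1 (shut) to 1 (fully open), set as the call begins (left out, the last holds). The fingers move at their own pace and stop on an object; the grip force is fixed at half the most. Time passes only in rows, so rows that do not move let the fingers close, or fill a call up. It gives the time, the measured TCP pose, the force, the opening and the grip force at its end, in the units of the state.
- monitor.get_obs(): the state, without advancing time (a new reading comes with each control period).
- optics.capture(name): name is "scene" or "top" or "wrist"; returns a dict with "frame" (384x512x3 uint8, blue, green, red), "K" (3x3 intrinsics, pixels), "world_to_cam" (4x4, takes a point from world to camera coordinates). Camera axes: x right, y down, z forward; pixel columns grow to the right and rows downward; lengths in mm; the calibration is good to about 2 mm. The wrist camera is an equidistant fisheye: a pixel r from the principal point sees the ray r / f radians off the axis. A picture is of the moment at which its call begins. There is no depth.
- workorder.close_job(): hands the job in; it is judged then, once.
The state is a dict: "time": time; "joint_positions": joint angles; "dq": joint speeds; "tau": joint torques, N m; "tool_pos": TCP position; "tcp_rot": TCP orientation; "contact_force": force on the tool from outside, world axes, zero at the start; "moment": the same for the moment, N m; "grip_width": finger opening in mm; "finger_force": force on a finger pad.
Only numpy, scipy, OpenCV 4.12 (cv2) and the standard library are available. Lean on these libraries where they do the work, as an engineer would, in place of code of your own. Each camera call takes 0.05 s, during which the arm holds its last target. There are 200 camera calls.

## Working session

There is one attempt and no reset: what is moved stays moved. The work goes in short steps, Python scripts to look and compute and a tool call to move; the robot and the scene stay as the last step left them, time stands still between calls to the robot, and variables do not carry over. Pictures are saved under pics/ and viewed, at most 10 in all, crops included, and the job is handed in when it is done.

Besides the shell and the picture viewer there is one more tool, called after "Request:" as name(argument=value, ...) on one line, values as JSON. servo_tool: Moves the arm, as the interface text tells. Shift numbers are shares of 200 mm and turn numbers shares of 90 degrees, none past 1 either way. Its arguments: {"type":"object","properties":{"linear":{"type":"array","items":{"type":"array","items":{"type":"number","minimum":-1,"maximum":1}}},"spin":{"type":"array","items":{"type":"number","minimum":-1,"maximum":1}},"hand":{"type":"number"}},"required":["linear","spin"]}

```bash
mkdir -p pics
python3 - <<'E'
from plant import monitor, optics
import cv2,pickle,numpy as np
d={}
for n in ("scene","top"):
    c=optics.capture(n); d[n]=c; cv2.imwrite(f"pics/{n}0.png",c["frame"])
    print(n,np.round(c["K"],1).tolist(),np.round(c["world_to_cam"],3).tolist())
pickle.dump(d,open("c0.pkl","wb"))
print(monitor.get_obs())
E
```

```text
scene [[360.1, 0.0, 251.9], [0.0, 360.1, 186.4], [0.0, 0.0, 1.0]] [[-0.541, 0.841, -0.012, 287.868], [0.644, 0.405, -0.649, -259.638], [-0.542, -0.359, -0.76, 1801.7], [0.0, 0.0, 0.0, 1.0]]
top [[468.6, 0.0, 257.1], [0.0, 468.6, 192.2], [0.0, 0.0, 1.0]] [[0.029, -1.0, 0.004, -22.716], [-0.996, -0.029, -0.084, 537.848], [0.084, -0.002, -0.996, 1539.041], [0.0, 0.0, 0.0, 1.0]]
{'time': 0.1, 'joint_positions': array([ 1.19200127e+00,  3.42679639e-01,  1.52490265e+00, -4.45524664e-05,
        1.27542852e+00, -1.46006227e-01]), 'dq': array([ 0.00061154, -0.00244599, -0.00499855, -0.00068666, -0.00011709,
       -0.00016451]), 'tau': array([ 7.71225568e-04, -4.32000017e+01, -2.44692868e+01,  7.18236063e-02,
        5.26276231e-02, -3.28504063e-05]), 'tool_pos': array([120.95565732, 510.45333613, 193.30728075]), 'tcp_rot': array([-3.14018339e+00, -1.64172294e-04,  2.90881670e+00]), 'contact_force': array([-0.0727197 ,  0.11454572,  0.14907231]), 'moment': array([ 0.07686402,  0.00583764, -0.01537856]), 'finger_force': 0.0, 'grip_width': 91.97267939722072}
```

View pics/scene0.png

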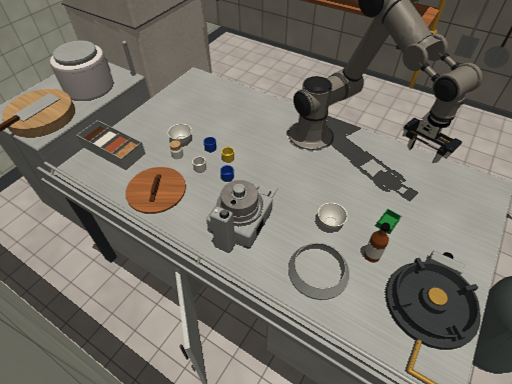

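View pics/top0.png

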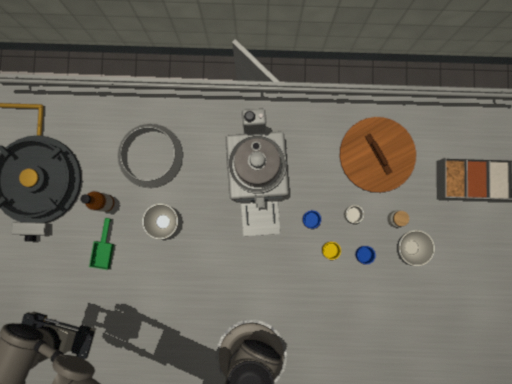

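The scene view shows the mill at about (240,205). In the top view the mill axis is near (257,158) and the drip plate near (260,218). Cup-like things in the top view are white (354,214), blue (312,219) and (365,255), and yellow (331,251). The salt jar at (400,218) has a brown lid. The white one at (354,214) fits the description, and I'll confirm it in a crop.

```bash
cat > h.py <<'E'
import numpy as np,cv2
def ray(c,uv):
    K,T=c["K"],c["world_to_cam"];R=T[:3,:3];o=-R.T@T[:3,3]
    d=R.T@np.linalg.inv(K)@np.array([uv[0],uv[1],1.]);return o,d
def on_z(c,uv,z):
    o,d=ray(c,uv);return o+d*(z-o[2])/d[2]
def proj(c,p):
    q=c["world_to_cam"][:3]@np.append(p,1.);q=c["K"]@q;return q[:2]/q[2]
E
python3 - <<'E'
import pickle,cv2,numpy as np
from h import *
d=pickle.load(open("c0.pkl","rb"));t=d["top"]["frame"]
cv2.imwrite("pics/crop1.png",cv2.resize(t[100:270,225:425],None,fx=3.5,fy=3.5,interpolation=cv2.INTER_CUBIC)[:600])
hsv=cv2.cvtColor(t,cv2.COLOR_BGR2HSV)
r=t[203:226,343:366].astype(int);print(r.min(2)[::1])
print("cup",on_z(d["top"],(354,214),50),"cap",on_z(d["top"],(257,158),214),"axis bowl",on_z(d["top"],(161,222),58))
E
```

```text
[[120 120 120 120 121 120 121 121 122 122 124 122 122 123 125 125 126 125
  125 125 125 126 128]
 [121 120 121 120 119 121 122 121 124 125 127 128 127 128 126 124 124 125
  125 124 126 126 127]
 [119 120 119 119 118 119 118 123 132 134 128 128 126 128 133 133 126 123
  125 124 127 126 127]
 [121 121 119 120 116 116 124 132 135 125 110 102  99 108 124 134 131 129
  127 125 125 125 125]
 [120 120 120 113 107 119 139 130 103 105 121 116  96  78  76  92 120 140
  140 130 124 125 125]
 [122 120 113 101 112 137 143 133 128 145 164 161 140 113  87  69  84 124
  147 138 126 125 125]
 [122 116 101  98 131 147 152 164 167 169 171 171 169 158 126  90  73  90
  127 140 129 124 125]
 [118 104  89 121 146 150 167 170 170 171 172 172 172 170 157 120  79  74
  100 135 140 127 124]
 [115  94  85 136 166 160 168 170 171 171 171 171 172 172 170 145  97  74
   82 133 155 130 125]
 [109  89  89 136 168 168 170 171 171 170 171 171 171 173 170 158 119  79
   79 121 144 130 124]
 [103  79  89 126 156 168 169 169 171 171 171 172 172 172 171 169 140  87
   75 105 128 126 123]
 [101  78  91 126 156 168 169 170
[... 575 characters left out ...]
153 162 166 170 170 164 153 138 109  94 113 141
  147 130 124 124 124]
 [122 123 121 113  89  78 114 140 151 165 164 145 126 123 118 118 132 145
  131 123 124 123 123]
 [122 123 121 120 107  90  82  85 115 142 136 119 116 126 133 120 114 124
  125 123 123 123 124]
 [121 120 120 121 120 117 105  90  92  92  84  86  91  89  91  96 109 122
  124 122 126 121 123]
 [120 120 121 121 121 120 120 119 118 105  91  90  89  91 104 118 121 122
  123 124 123 122 123]
 [121 122 123 122 123 122 120 124 122 120 118 119 119 120 120 124 122 123
  122 122 123 122 122]]
cup [ 473.58959833 -325.59185197   50.        ] cap [622.89905131  -3.87383112 214.        ] axis bowl [429.41723609 300.81786964  58.        ]
```

View pics/crop1.png

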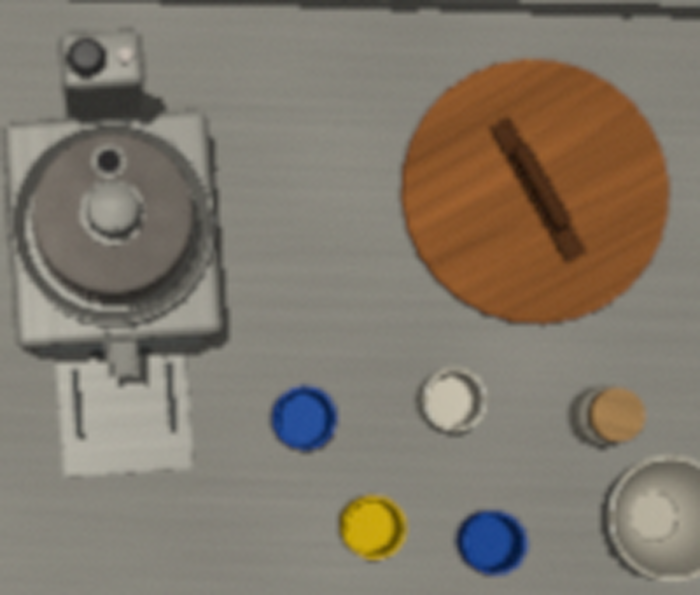

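The crop confirms it: the white cup is open, with the rim centred at crop (453,401), i.e. px (354,214). The drip plate's front corners are at crop (63,475) and (191,468), and the cap is at (113,210).

Run:
```python
import pickle
from h import *
d=pickle.load(open("c0.pkl","rb"));t=d["top"]
f=lambda x,y,z:on_z(t,((x+.5)/3.5-.5+225,(y+.5)/3.5-.5+100),z)
L,R,BL,BR=f(63,475,6),f(191,468,6),f(55,362,6),f(183,357,6)
print("plate",*[np.round(v) for v in(L,R,BL,BR)])
v=L-R;print("yaw front",np.degrees(np.arctan2(-v[0],v[1])))
for a,b in((f(78,372,16),f(82,437,16)),(f(169,363,16),f(174,431,16))):
    v=a-b;print("stop yaw",np.degrees(np.arctan2(v[1],v[0])),a.round(),b.round())
h=[f(7,124,93),f(205,112,93),f(20,343,93),f(226,332,93)]
print("housing",[x.round() for x in h],np.mean(h,0).round(1))
v=h[0]-h[1];print(np.degrees(np.arctan2(-v[0],v[1])));v=h[1]-h[3];print(np.degrees(np.arctan2(v[1],v[0])))
print("cap",f(113,208,214).round(1),"stone",f(113,213,178).round(1),"cup",f(453,401,50).round(1))
# cup ellipse by brightness/difference mask
g=t["frame"][:,:,:].astype(int)
```

```text
plate [393.  37.   6.] [404. -85.   6.] [501.  48.   6.] [510. -75.   6.]
yaw front 4.750565796880244
stop yaw 5.255592642949781 [492.  25.  16.] [430.  20.  16.]
stop yaw 5.671888666700519 [503. -61.  16.] [438. -68.  16.]
housing [array([714.,  96.,  93.]), array([730., -86.,  93.]), array([512.,  77.,  93.]), array([ 528., -110.,   93.])] [621.   -5.6  93. ]
5.204262876874062
6.744291796511085
cap [619.7  -3.8 214. ] stone [621.   -3.9 178. ] cup [ 472.9 -325.8   50. ]
```

Request:
servo_tool(linear=[[0,0,0],[0,0,0],[-0.19,-0.195,0],[-0.19,-0.195,0],[-0.19,-0.195,0],[-0.19,-0.195,0],[-0.19,-0.195,0],[-0.19,-0.195,0]], spin=[-0.104,-0.104,0,0,0,0,0,0], hand=1)

```text
time: 1.1
tool_pos: [371.1, 297.9, 193.8]
tcp_rot: [3.142, -0.0, -3.048]
contact_force: [1.3, 1.6, 0.1]
grip_width: 91.8
finger_force: 0.0
```

Request:
servo_tool(linear=[[-0.026,-0.252,0],[-0.026,-0.252,0],[-0.026,-0.252,0],[-0.026,-0.252,0],[-0.026,-0.252,0],[-0.026,-0.252,0],[-0.01,-0.274,0],[-0.01,-0.274,0]], spin=[0,0,0,0,0,0,0,0])

```text
time: 2.1
tool_pos: [443.6, -109.3, 193.7]
tcp_rot: [3.141, -0.0, -3.048]
contact_force: [0.7, -0.1, -0.8]
grip_width: 91.8
finger_force: 0.0
```

Request:
servo_tool(linear=[[-0.01,-0.274,0],[-0.01,-0.274,0],[-0.01,-0.274,0],[-0.01,-0.274,0],[0,0,0.2],[0,0,0],[0,0,0],[0,0,0]], spin=[0,0,0,0,0,0,0,0])

```text
time: 3.1
tool_pos: [473.0, -325.0, 155.6]
tcp_rot: [-3.14, 0.002, -3.047]
contact_force: [-0.5, 0.6, -0.3]
grip_width: 91.4
finger_force: 0.0
```

Run:
```python
from plant import monitor, optics
import cv2,pickle,numpy as np
c=optics.capture("wrist");pickle.dump(c,open("w1.pkl","wb"));cv2.imwrite("pics/w1.png",c["frame"])
print(c["K"].tolist(),c["world_to_cam"].round(3).tolist());o=monitor.get_obs();print(o["tool_pos"],o["tcp_rot"],o["joint_positions"])
```

```text
[[297.3186396354542, 0.0, 254.2731128523329], [0.0, 297.3186396354542, 186.850265989256], [0.0, 0.0, 1.0]] [[-0.095, 0.995, -0.001, 368.395], [0.955, 0.092, 0.281, -447.086], [0.28, 0.025, -0.96, 230.532], [0.0, 0.0, 0.0, 1.0]]
[ 472.98338018 -324.99228628  155.49670279] [-3.13974542e+00  1.81417456e-03 -3.04674263e+00] [-7.35607291e-01  4.61070026e-01  1.44807590e+00  9.89628851e-05
  1.22985930e+00 -2.40128494e+00]
```

View pics/w1.png

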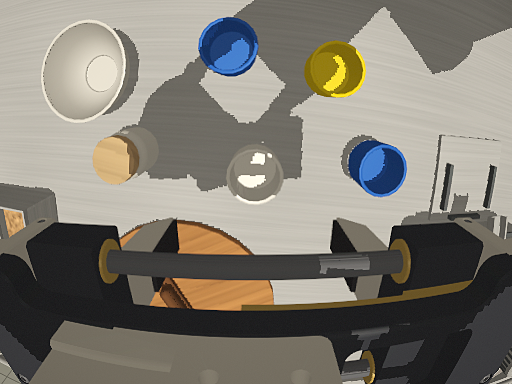

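The wrist view shows the white cup between the fingers, rim centred at about (254,173). Below the gripper hardware is the wok lid; the blue cup is at (377,165) and the drip plate at the right.

```bash
cat >> h.py <<'E'
def fray(c,uv):
    K,T=c["K"],c["world_to_cam"];R=T[:3,:3];o=-R.T@T[:3,3]
    v=np.array([uv[0]-K[0,2],uv[1]-K[1,2]])/K[0,0];th=np.linalg.norm(v)
    return o,R.T@np.append(np.sin(th)*v/max(th,1e-9),np.cos(th))
def f_on_z(c,uv,z):
    o,d=fray(c,uv);return o+d*(z-o[2])/d[2]
E
python3 - <<'E'
import pickle
from h import *
c=pickle.load(open("w1.pkl","rb"))
for uv in((227,173),(283,173),(254,144),(254,202)):print(f_on_z(c,uv,50).round(1))
s=pickle.load(open("c0.pkl","rb"))["scene"]
for p in((473,-325,50),(473,-325,0)):print(proj(s,np.array(p)))
E
```

```text
[ 472.2 -353.1   50. ]
[ 466.7 -295.6   50. ]
[ 439.7 -328.2   50. ]
[ 501.  -322.4   50. ]
[198.24117098 159.99924223]
[199.59552365 167.63934188]
```

Request:
servo_tool(linear=[[0.014,0,0.25],[0,0,0.2],[0,0,0.1],[0,0,0.068],[0,0,0],[0,0,0],[0,0,0],[0,0,0]], spin=[0,0,0,0,0,0,0,0])

```text
time: 4.15
tool_pos: [469.8, -325.6, 30.9]
tcp_rot: [-3.141, 0.001, -3.048]
contact_force: [0.2, 0.2, -0.5]
grip_width: 92.3
finger_force: 0.0
```

Request:
servo_tool(linear=[[0,0,0],[0,0,0],[0,0,0],[0,0,0],[0,0,0],[0,0,0],[0,0,0],[0,0,0]], spin=[0,0,0,0,0,0,0,0], hand=-1)

```text
time: 5.15
tool_pos: [469.5, -325.3, 30.3]
tcp_rot: [3.142, 0.0, -3.048]
contact_force: [0.1, 0.6, 0.9]
grip_width: 16.5
finger_force: 0.0
```

Run:
```python
from plant import monitor, optics
import cv2,pickle,numpy as np
a=optics.capture("wrist");b=optics.capture("scene");t=optics.capture("top")
pickle.dump((a,b,t),open("w2.pkl","wb"))
s=cv2.resize(b["frame"][110:220,150:300],(400,293),interpolation=cv2.INTER_CUBIC)
u=cv2.resize(t["frame"][150:300,300:450],(400,400))
cv2.imwrite("pics/w2.png",np.hstack([cv2.resize(a["frame"],(400,300)),np.vstack([s,u])[:300]*0+cv2.resize(s,(400,300))]))
cv2.imwrite("pics/w2t.png",u)
o=monitor.get_obs();print(o["grip_width"],o["tool_pos"],o["finger_force"])
```

```text
4.360343534633906 [ 469.45501209 -325.3250614    30.2699893 ] 0.0
```

View pics/w2.png

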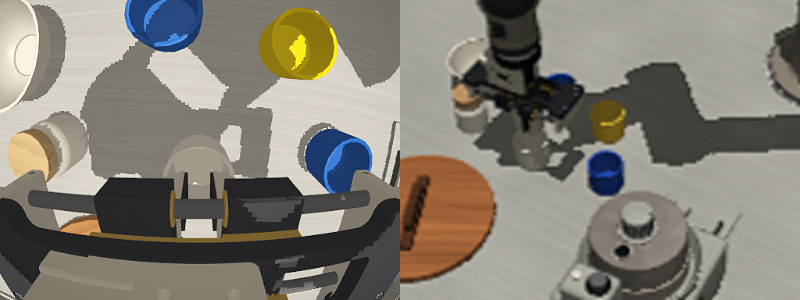

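The wrist half shows the fingers shut against or inside the cup at (198,165). I need to see where the cup is now.

Run:
```python
import pickle,cv2
from h import *
a,b,t=pickle.load(open("w2.pkl","rb"))
cv2.imwrite("pics/w2c.png",np.hstack([cv2.resize(a["frame"][150:310,190:320],(390,480),interpolation=cv2.INTER_CUBIC),cv2.resize(b["frame"][135:183,180:220],(400,480),interpolation=cv2.INTER_CUBIC)]))
print(-a["world_to_cam"][:3,:3].T@a["world_to_cam"][:3,3])
def fp(c,p):
    q=c["world_to_cam"][:3]@np.append(p,1.);r=np.linalg.norm(q[:2]);th=np.arctan2(r,q[2]);return c["K"][:2,2]+c["K"][0,0]*th*q[:2]/r
for p in((470,-325,30),(470,-325,50),(440,-325,50),(470,-295,50),(470,-355,50),(440,-325,0)):print(p,fp(a,p).round(),proj(b,np.array(p)).round(1))
```

```text
[ 394.58687426 -332.13045448  222.08822506]
(470, -325, 30) [254. 214.] [199.2 162.7]
(470, -325, 50) [254. 226.] [198.7 159.6]
(440, -325, 50) [259. 180.] [202.7 155.6]
(470, -295, 50) [301. 230.] [203.9 162.1]
(470, -355, 50) [207. 222.] [193.4 157.1]
(440, -325, 0) [258. 163.] [204.  163.3]
```

View pics/w2c.png

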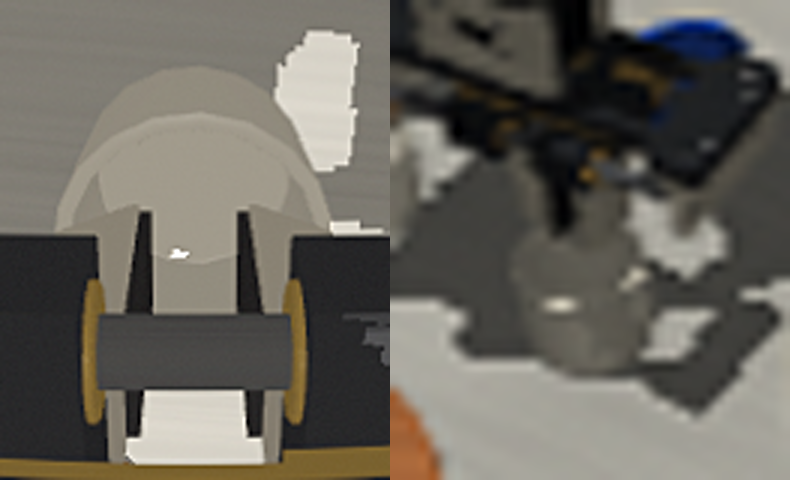

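Run:
```python
import pickle
from h import *
a=pickle.load(open("w1.pkl","rb"));a2=pickle.load(open("w2.pkl","rb"))[0]
def fp(c,p):
    q=c["world_to_cam"][:3]@np.append(p,1.);r=np.linalg.norm(q[:2]);th=np.arctan2(r,q[2]);return (c["K"][:2,2]+c["K"][0,0]*th*q[:2]/r).round()
for dz in(0,10,20,30):
  print(dz,[fp(a,(473+x,-325+s*46,155.5+dz)) for s in(-1,1) for x in(-9.5,9.5)],[fp(a2,(469.5+x,-325.3+s*2.2,30.3+dz)) for s in(-1,1) for x in (-9.5,9.5)])
```

```text
0 [array([189., 195.]), array([188., 220.]), array([321., 207.]), array([316., 231.])] [array([252., 201.]), array([249., 226.]), array([258., 201.]), array([256., 227.])]
10 [array([185., 199.]), array([185., 226.]), array([324., 212.]), array([319., 237.])] [array([252., 206.]), array([249., 232.]), array([258., 206.]), array([256., 233.])]
20 [array([182., 204.]), array([182., 232.]), array([327., 217.]), array([322., 244.])] [array([252., 211.]), array([249., 239.]), array([259., 212.]), array([256., 239.])]
30 [array([178., 210.]), array([178., 238.]), array([331., 224.]), array([325., 251.])] [array([251., 217.]), array([249., 246.]), array([259., 218.]), array([256., 246.])]
```

The fingers closed with no force and the cup hasn't moved. By projection the visible tips are about 30 mm higher than the reported TCP. I'll rise, open, go lower (TCP z ≈ 4, which is safe under either reading) and close again.

Request:
servo_tool(linear=[[0,0,-0.15],[0,0,-0.15],[0,0,0],[0,0,0],[0,0,0],[0,0,0],[0,0,0],[0,0,0]], spin=[0,0,0,0,0,0,0,0])

```text
time: 6.3
tool_pos: [469.4, -325.3, 90.1]
tcp_rot: [3.141, -0.0, -3.048]
contact_force: [-0.2, -0.0, -1.0]
grip_width: 0.4
finger_force: 0.0
```

Request:
servo_tool(linear=[[0,0,0],[0,0,0],[0,0,0],[0,0,0],[0,0,0],[0,0,0],[0,0,0],[0,0,0]], spin=[0,0,0,0,0,0,0,0], hand=1)

```text
time: 7.3
tool_pos: [469.5, -325.3, 90.3]
tcp_rot: [3.142, 0.0, -3.048]
contact_force: [0.2, -0.4, 0.1]
grip_width: 75.4
finger_force: 0.0
```

Run:
```python
from plant import monitor, optics
import cv2,pickle,numpy as np
a=optics.capture("wrist");b=optics.capture("top");pickle.dump((a,b),open("w3.pkl","wb"))
cv2.imwrite("pics/w3.png",np.hstack([cv2.resize(a["frame"][90:320,120:392],(473,400),interpolation=cv2.INTER_CUBIC),cv2.resize(b["frame"][180:250,320:376],(320,400),interpolation=cv2.INTER_CUBIC)]))
o=monitor.get_obs();print(o["grip_width"],o["tool_pos"],o["tcp_rot"])
```

```text
84.04919832042891 [ 469.49832457 -325.34625206   90.31066878] [ 3.14155987e+00  7.28337360e-05 -3.04762654e+00]
```

View pics/w3.png

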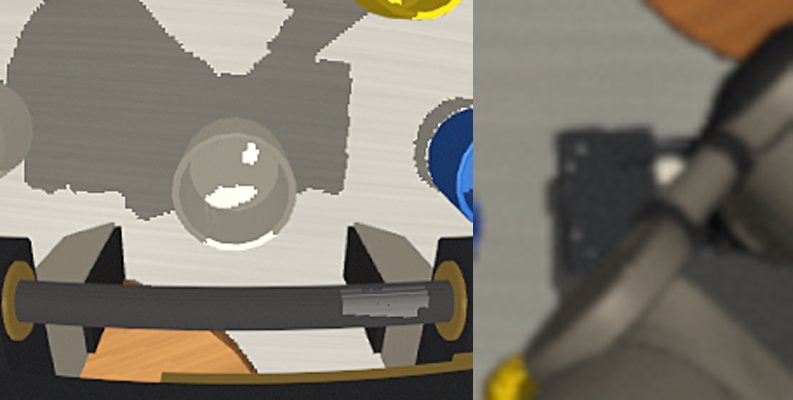

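The cup still stands upright, with the rim at crop (235,190). The fingertips are at crop (120,225) and (347,222), to either side and just past it.

Run:
```python
import pickle
from h import *
a=pickle.load(open("w3.pkl","rb"))[0]
for uv in((219.5,200),(290.2,200),(254.9,166.5),(254.9,233.2)):print(f_on_z(a,uv,50).round(1))
T=np.array([469.5,-325.3,90.3]);y=-3.0476;X=np.array([np.cos(y),np.sin(y),0]);Y=np.array([np.sin(y),-np.cos(y),0])
# tip height: intersect tip rays with plane of separation
r=[fray(a,u) for u in((189,219.4),(319.5,217.7))]
for z in(90,100,110,115,120,125,130):
  P=[o+d*(z-o[2])/d[2] for o,d in r];print(z,[(np.dot(p-T,X).round(1),np.dot(p-T,Y).round(1)) for p in P])
```

```text
[ 475.7 -353.2   50. ]
[ 470.2 -295.    50. ]
[ 444.8 -326.8   50. ]
[ 502.9 -321.2   50. ]
90 [(np.float64(-4.6), np.float64(-46.0)), (np.float64(-3.3), np.float64(46.5))]
100 [(np.float64(-0.5), np.float64(-43.6)), (np.float64(0.8), np.float64(44.1))]
110 [(np.float64(3.7), np.float64(-41.1)), (np.float64(4.9), np.float64(41.7))]
115 [(np.float64(5.8), np.float64(-39.9)), (np.float64(6.9), np.float64(40.5))]
120 [(np.float64(7.9), np.float64(-38.7)), (np.float64(9.0), np.float64(39.3))]
125 [(np.float64(9.9), np.float64(-37.5)), (np.float64(11.0), np.float64(38.1))]
130 [(np.float64(12.0), np.float64(-36.3)), (np.float64(13.1), np.float64(36.9))]
```

Request:
servo_tool(linear=[[-0.012,0,0.1],[0,0,0.1],[0,0,0.1],[0,0,0.05],[0,0,0.05],[0,0,0.04],[0,0,0],[0,0,0]], spin=[0,0,0,0,0,0,0,0])

```text
time: 8.4
tool_pos: [472.1, -325.3, 2.7]
tcp_rot: [-3.141, 0.001, -3.048]
contact_force: [0.0, -0.8, -0.5]
grip_width: 91.9
finger_force: 0.0
```

Request:
servo_tool(linear=[[0,0,0],[0,0,0],[0,0,0],[0,0,0],[0,0,0],[0,0,0],[0,0,0],[0,0,0]], spin=[0,0,0,0,0,0,0,0], hand=-1)

```text
time: 9.4
tool_pos: [471.9, -325.2, 2.3]
tcp_rot: [-3.142, 0.0, -3.048]
contact_force: [-0.5, 0.2, 1.2]
grip_width: 57.6
finger_force: 30.0
```

Request:
servo_tool(linear=[[0,0,-0.02],[0,0,-0.03],[0,0,-0.05],[0,0,-0.05],[0,0,-0.05],[0,0,0],[0,0,0],[0,0,0]], spin=[0,0,0,0,0,0,0,0])

```text
time: 10.4
tool_pos: [471.6, -324.9, 41.8]
tcp_rot: [3.141, -0.001, -3.048]
contact_force: [0.9, -0.2, -1.8]
grip_width: 57.8
finger_force: 30.0
```

Run:
```python
from plant import monitor, optics
import cv2,pickle,numpy as np
a=optics.capture("wrist");b=optics.capture("scene");pickle.dump((a,b),open("w4.pkl","wb"))
cv2.imwrite("pics/w4.png",np.hstack([cv2.resize(a["frame"][130:320,170:340],(447,500),interpolation=cv2.INTER_CUBIC),cv2.resize(b["frame"][115:175,180:220],(333,500),interpolation=cv2.INTER_CUBIC)]))
o=monitor.get_obs();print(o["grip_width"],o["tool_pos"],o["contact_force"],o["moment"])
```

```text
57.96079524159735 [ 471.69055606 -324.94604972   41.89976094] [-1.28630798  0.20589735 -1.35705542] [-2.53781681e-03 -7.08210108e-05 -7.67114754e-03]
```

View pics/w4.png

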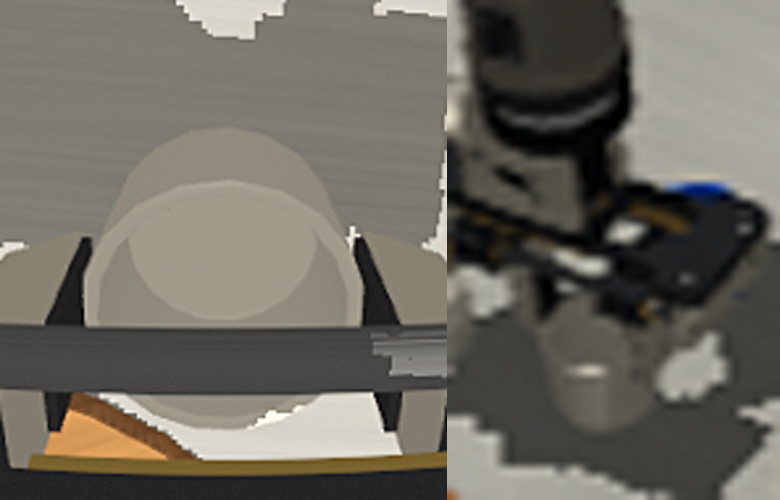

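The cup is held level, with the pads gripping just under the rim. The rim is at crop (223,305), and the gripper body sits only about 18 mm above it. That's too low to go under the spout while gripped, so I'll set the cup down on the front of the plate and push it home with the fingers.

Run:
```python
import pickle
from h import *
a=pickle.load(open("w4.pkl","rb"))[0];s=447/170
T=np.array([471.7,-325,41.9]);y=-3.0476;X=np.array([np.cos(y),np.sin(y),0]);Y=np.array([np.sin(y),-np.cos(y),0])
for u in((83,300),(363,300),(223,181),(223,430)):
  p=f_on_z(a,(u[0]/s+170,u[1]/s+130),89.5);print(p.round(1),np.dot(p-T,X).round(1),np.dot(p-T,Y).round(1))
```

```text
[ 473.7 -353.4   89.5] 0.7 -28.4
[ 468.2 -295.2   89.5] 0.7 30.0
[ 444.8 -326.8   89.5] 27.0 0.7
[ 503.9 -321.2   89.5] -32.4 0.8
```

Request:
servo_tool(linear=[[0,0,-0.2],[0,0.1,-0.1],[0,0.25,0],[0,0.25,0],[0,0.25,0],[0,0.25,0],[0,0.2,0],[0,0.1,0]], spin=[0,0,0,0,0,0,0,0])

```text
time: 11.5
tool_pos: [445.0, -44.4, 102.3]
tcp_rot: [3.141, -0.0, -3.046]
contact_force: [0.3, -0.5, -1.9]
grip_width: 57.7
finger_force: 30.0
```

Request:
servo_tool(linear=[[0.044,0.116,0],[0,0,0.1],[0,0,0.1],[0,0,0],[0,0,0],[0,0,0],[0,0,0],[0,0,0]], spin=[0,0,0,0,0,0,0,0])

```text
time: 12.5
tool_pos: [434.8, -24.1, 62.6]
tcp_rot: [-3.142, 0.001, -3.048]
contact_force: [-0.7, -0.8, -1.9]
grip_width: 57.8
finger_force: 30.0
```

Run:
```python
from plant import monitor, optics
import cv2,pickle,numpy as np
a=optics.capture("wrist");b=optics.capture("scene");pickle.dump((a,b),open("w5.pkl","wb"))
cv2.imwrite("pics/w5.png",np.hstack([cv2.resize(a["frame"][60:260,130:390],(780,600),interpolation=cv2.INTER_CUBIC)]))
o=monitor.get_obs();print(o["grip_width"],o["tool_pos"],o["tcp_rot"])
```

```text
58.020955070149185 [434.71858828 -24.08974187  62.44009327] [ 3.14158279e+00  2.75992131e-04 -3.04769225e+00]
```

View pics/w5.png

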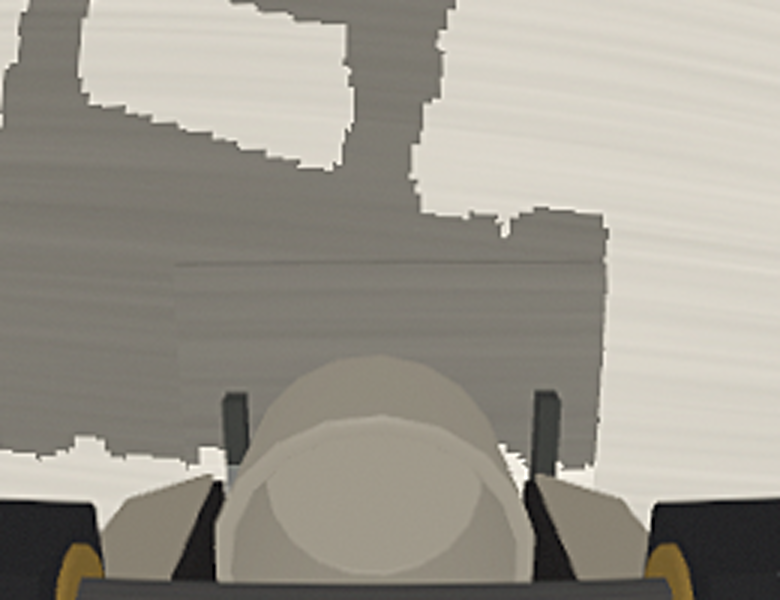

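The wrist view shows the plate's front edge at crop (176,264)–(605,262) and the side stops' front ends at (236,393) and (547,393). The cup is between and above them, centred at column ~376.

Run:
```python
import pickle
from h import *
a=pickle.load(open("w5.pkl","rb"))[0]
f=lambda x,y,z:f_on_z(a,((x+.5)/3-.5+130,(y+.5)/3-.5+60),z)[:2]
A,B=f(176,264,6),f(605,262,6);v=B-A
print("front",A.round(1),B.round(1),"mid",((A+B)/2).round(1),np.linalg.norm(v),np.degrees(np.arctan2(-v[0],v[1])))
L,R=f(248,393,16),f(535,392,16);v=R-L
print("stops",L.round(1),R.round(1),((L+R)/2).round(1),np.linalg.norm(v),np.degrees(np.arctan2(-v[0],v[1])))
print("cup rim",f(215,545,110),f(535,545,110),f(377,416,110))
```

```text
front [402.3 -83.5] [390.   38.7] mid [396.1 -22.4] 122.80366905579791 5.767826490264037
stops [435.5 -59.2] [427.6  21.3] [431.6 -18.9] 80.8969510975445 5.594018940335
cup rim [435.24549435 -52.79288187] [429.77610422   5.27867041] [407.68148893 -25.78340058]
```

Request:
servo_tool(linear=[[0,0.02,0.05],[0,0,0.1],[0,0,0.06],[0,0,0.03],[0,0,0.02],[0,0,0.008],[0,0,0.002],[0,0,0]], spin=[0,0,0,0,0,0,0,0])

```text
time: 13.6
tool_pos: [434.5, -20.2, 8.5]
tcp_rot: [-3.141, 0.001, -3.048]
contact_force: [-0.2, 0.1, -1.5]
grip_width: 57.8
finger_force: 30.0
```

Request:
servo_tool(linear=[[0,0,0.004],[0,0,0.003],[0,0,0],[0,0,0],[0,0,0],[0,0,0],[0,0,0],[0,0,0]], spin=[0,0,0,0,0,0,0,0])

```text
time: 14.6
tool_pos: [434.6, -20.2, 8.3]
tcp_rot: [-3.141, 0.001, -3.048]
contact_force: [-4.1, 0.4, 14.5]
grip_width: 57.8
finger_force: 30.0
```

Request:
servo_tool(linear=[[0,0,0],[0,0,0],[0,0,0],[0,0,0],[0,0,-0.1],[0,0,-0.15],[0,0,-0.15],[0,0,0]], spin=[0,0,0,0,0,0,0,0], hand=1)

```text
time: 15.6
tool_pos: [435.8, -20.4, 88.6]
tcp_rot: [-3.14, 0.004, -3.048]
contact_force: [-0.1, 0.3, -0.5]
grip_width: 92.0
finger_force: 0.0
```

Request:
servo_tool(linear=[[0.1,0,0],[0.1,0.002,0],[0.05,0,0],[0,0,0.05],[0,0,0.12],[0,0,0.12],[0,0,0.1],[0,0,0.05]], spin=[0,0,0,0,0,0,0,0], hand=-0.48)

```text
time: 16.6
tool_pos: [384.3, -24.3, -2.6]
tcp_rot: [3.141, -0.002, -3.048]
contact_force: [-0.4, 0.7, 0.8]
grip_width: 24.4
finger_force: 0.0
```

Request:
servo_tool(linear=[[-0.04,0,0],[-0.04,0,0],[-0.02,0,0],[-0.02,0,0],[-0.02,0,0],[-0.02,0,0],[-0.02,0,0],[0,0,0]], spin=[0,0,0,0,0,0,0,0])

```text
time: 17.6
tool_pos: [420.9, -21.0, -1.0]
tcp_rot: [-3.141, 0.001, -3.048]
contact_force: [0.1, -0.5, -0.4]
grip_width: 23.6
finger_force: 0.1
```

Request:
servo_tool(linear=[[-0.02,0,0],[-0.02,0,0],[-0.015,0,0],[-0.01,0,0],[-0.01,0,0],[-0.005,0,0],[0,0,0],[0,0,0]], spin=[0,0,0,0,0,0,0,0])

```text
time: 18.6
tool_pos: [436.4, -19.5, -1.1]
tcp_rot: [3.142, 0.0, -3.048]
contact_force: [-0.9, 0.3, 1.3]
grip_width: 23.6
finger_force: 0.4
```

Run:
```python
from plant import monitor, optics
import cv2,pickle,numpy as np
from h import *
a=optics.capture("wrist");b=optics.capture("scene");t=optics.capture("top");pickle.dump((a,b,t),open("w6.pkl","wb"))
for _ in range(1):
    o=monitor.get_obs();print(o["tool_pos"],o["contact_force"],o["moment"])
```

```text
[436.34040085 -19.50422047  -1.08218081] [-0.61394262 -0.34537642  0.26663984] [0.08640675 0.11155081 0.02227352]
```

Request:
servo_tool(linear=[[-0.005,0,0],[-0.005,0,0],[-0.004,0,0],[-0.003,0,0],[-0.003,0,0],[0,0,0],[0,0,0],[0,0,0]], spin=[0,0,0,0,0,0,0,0])

```text
time: 19.75
tool_pos: [440.3, -19.1, -1.1]
tcp_rot: [3.142, 0.0, -3.048]
contact_force: [0.3, 0.1, -0.7]
grip_width: 23.7
finger_force: 0.6
```

Request:
servo_tool(linear=[[-0.003,0,0],[-0.003,0,0],[-0.003,0,0],[-0.003,0,0],[0,0,0],[0,0,0],[0,0,0],[0,0,0]], spin=[0,0,0,0,0,0,0,0])

```text
time: 20.75
tool_pos: [442.3, -18.9, -1.1]
tcp_rot: [3.141, -0.001, -3.048]
contact_force: [-4.3, -0.1, 4.0]
grip_width: 23.5
finger_force: 2.4
```

Request:
servo_tool(linear=[[-0.002,0,0],[0,0,0],[0.01,0,0],[0.05,0,0],[0.1,0,0],[0.1,0,-0.1],[0,0,-0.25],[0,0,-0.25]], spin=[0,0,0,0,0,0,0,0])

```text
time: 21.75
tool_pos: [390.8, -23.8, 120.2]
tcp_rot: [3.141, 0.0, -3.048]
contact_force: [1.5, -0.2, -1.0]
grip_width: 23.7
finger_force: 0.0
```

Run:
```python
from plant import monitor, optics
import cv2,pickle,numpy as np
from h import *
a=optics.capture("wrist");b=optics.capture("scene");t=optics.capture("top");pickle.dump((a,b,t),open("w7.pkl","wb"))
o=monitor.get_obs();print(o["tool_pos"],o["tcp_rot"])
A=cv2.resize(a["frame"][100:384,100:412],(440,400),interpolation=cv2.INTER_CUBIC)
B=cv2.resize(t["frame"][130:250,215:305],(300,400),interpolation=cv2.INTER_CUBIC)
cv2.imwrite("pics/w7.png",np.hstack([A,B]))
```

```text
[393.00067451 -24.2549095  121.1192348 ] [-3.13937678  0.00667338 -3.04769959]
```

Request:
servo_tool(linear=[[0,0,-0.25],[0,0,-0.25],[0,0,-0.25],[-0.23,0,0],[-0.23,0,0],[-0.23,0,0],[-0.23,0,0],[-0.23,0,0]], spin=[0,0,0,0,0,0,0,0], hand=1)

```text
time: 22.9
tool_pos: [621.4, -2.1, 266.8]
tcp_rot: [3.141, -0.002, -3.048]
contact_force: [1.0, -0.7, 0.9]
grip_width: 91.5
finger_force: 0.0
```

Request:
servo_tool(linear=[[0,0,0],[0,0,0],[0,0,0],[0,0,0],[0,0,0],[0,0,0],[0,0,0],[0,0,0]], spin=[0,0,0,0,0,0,0,0])

```text
time: 23.9
tool_pos: [620.2, -2.2, 268.9]
tcp_rot: [3.142, -0.0, -3.048]
contact_force: [0.7, 0.1, -0.8]
grip_width: 91.4
finger_force: 0.0
```

Run:
```python
from plant import monitor, optics
import cv2,pickle,numpy as np
a=optics.capture("wrist");pickle.dump(a,open("w8.pkl","wb"))
o=monitor.get_obs();print(o["tool_pos"],o["tcp_rot"],o["joint_positions"])
cv2.imwrite("pics/w8.png",cv2.resize(a["frame"][0:260,90:430],(784,600),interpolation=cv2.INTER_CUBIC))
```

```text
[620.24379624  -2.18518031 268.85814561] [ 3.14146490e+00 -5.54018456e-06 -3.04766274e+00] [-1.27083681e-01  4.86068219e-01  1.09588182e+00  1.23437206e-04
  1.55967603e+00 -1.79181130e+00]
```

View pics/w8.png

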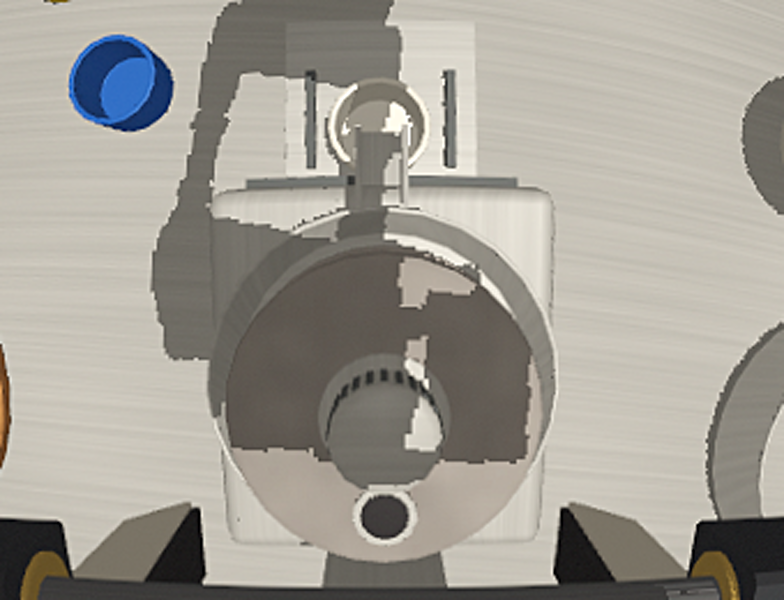

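The picture shows the cup upright under the spout, with the rim at crop (380,127) midway between the stop faces (columns 317 and 442). The cap's top circle is centred at about (385,433).

Run:
```python
import pickle
from h import *
a=pickle.load(open("w8.pkl","rb"));sx,sy=784/340,600/260
f=lambda x,y,z:f_on_z(a,((x+.5)/sx-.5+90,(y+.5)/sy-.5),z)[:2]
y=.094;X=np.array([np.cos(y),np.sin(y)]);Y=np.array([-np.sin(y),np.cos(y)])
m=lambda p:((p-np.array([620,-2.5]))@X,(p-np.array([620,-2.5]))@Y)
for n,q in dict(cupL=(329,125,56),cupR=(431,125,56),cupfront=(380,78,56),stopL=(317,120,16),stopR=(442,120,16),stopLf=(311,70,16),stopRf=(449,70,16),rear=(380,186,16),rearL=(246,181,16),rearR=(517,181,16),platef=(380,21,6),capL=(327,433,214),capR=(443,433,214),capT=(385,377,214),capB=(385,490,214),stoneL=(228,405,178),stoneR=(536,405,178),lip=(378,128,90)).items():
  p=f(*q);print(n,p.round(1),np.round(m(p),1))
```

```text
cupL [480.8 -44.2] [-142.5  -28.5]
cupR [475.2  14.6] [-142.5   30.6]
cupfront [449.6 -17.5] [-171.     1.1]
stopL [471.7 -55.7] [-152.7  -39. ]
stopR [464.1  23.6] [-152.7   40.7]
stopLf [438.1 -62.9] [-186.8  -43.1]
stopRf [429.7  25. ] [-186.9   45.3]
rear [511.7 -11.6] [-108.7    1.1]
rearL [514.6 -98. ] [-113.9  -85.2]
rearR [498.   75.9] [-114.1   89.5]
platef [397.2 -22.4] [-223.7    1.1]
capL [618.9 -21.7] [ -2.9 -19. ]
capR [614.8  21.7] [-2.9 24.6]
capT [595.6  -2. ] [-24.2   2.7]
capB [639.6   2.2] [20.   2.9]
stoneL [621.2 -67.3] [ -4.9 -64.6]
stoneR [608.7  65.1] [-4.9 68.4]
lip [485.7 -15.2] [-134.9   -0. ]
```

The cup is on the plate's midline within about 0.3 mm and against the rear stop. Next is the cap: I'll pre-rotate 45° so both turning directions have joint room, then descend and grip.

Request:
servo_tool(linear=[[0.008,0.004,0.05],[0,0,0.1],[0,0,0.1],[0,0,0.1],[0,0,0.1],[0,0,0.05],[0,0,0.03],[0,0,0]], spin=[0.1,0.1,0.1,0.1,0.1,0,0,0])

```text
time: 24.95
tool_pos: [618.6, -1.6, 163.0]
tcp_rot: [3.142, 0.0, 2.452]
contact_force: [0.2, -0.4, 0.8]
grip_width: 92.2
finger_force: 0.0
```

Request:
servo_tool(linear=[[0,0,0],[0,0,0],[0,0,0],[0,0,0],[0,0,0],[0,0,0],[0,0,0],[0,0,0]], spin=[0,0,0,0,0,0,0,0], hand=-1)

```text
time: 25.95
tool_pos: [619.3, -0.4, 163.3]
tcp_rot: [3.139, 0.0, 2.451]
contact_force: [2.1, 4.2, 0.5]
grip_width: 43.0
finger_force: 30.0
```

Request:
servo_tool(linear=[[0,0.007,0],[0,0,0],[0,0,0],[0,0,0],[0,0,0],[0,0,0],[0,0,0],[0,0,0]], spin=[0,0,-0.03,-0.03,-0.03,0,0,0])

```text
time: 26.95
tool_pos: [619.2, -1.0, 163.1]
tcp_rot: [-3.141, 0.0, 2.591]
contact_force: [-3.6, -1.2, 4.5]
grip_width: 42.7
finger_force: 30.0
```

Run:
```python
from plant import monitor
o=monitor.get_obs();print({k:o[k] for k in("tool_pos","tcp_rot","contact_force","moment","tau","joint_positions")})
```

```text
{'tool_pos': array([619.20538303,  -0.9957998 , 163.08618878]), 'tcp_rot': array([-3.14076490e+00,  5.99576413e-05,  2.59072072e+00]), 'contact_force': array([-3.59574887, -1.19132015,  4.48102989]), 'moment': array([-0.50970133,  0.66962076, -0.01506982]), 'tau': array([ 1.13347840e+00, -5.04292452e+01, -2.45125902e+01,  7.86369704e-01,
       -9.52988081e-01, -4.40135552e-02]), 'joint_positions': array([-1.24862631e-01,  5.39443939e-01,  1.29339558e+00, -8.06003182e-04,
        1.30904068e+00, -1.14457832e+00])}
```

Request:
servo_tool(linear=[[0,0,0],[0,0,0],[0,0,0],[0,0,0],[0,0,0],[0,0,0],[0,0,0],[0,0,0]], spin=[-0.1,-0.1,-0.1,-0.1,-0.1,-0.1,-0.1,0])

```text
time: 27.95
tool_pos: [620.1, -0.7, 163.1]
tcp_rot: [-3.141, 0.001, -2.594]
contact_force: [0.3, -0.8, 2.9]
grip_width: 42.7
finger_force: 30.0
```

Run:
```python
from plant import monitor
o=monitor.get_obs();print({k:o[k] for k in("tool_pos","tcp_rot","contact_force","moment","tau","grip_width")})
```

```text
{'tool_pos': array([620.1237122 ,  -0.68243058, 163.12576314]), 'tcp_rot': array([-3.14056969e+00,  1.35669592e-03, -2.59394853e+00]), 'contact_force': array([ 0.32515608, -0.8139381 ,  2.8899982 ]), 'moment': array([-0.2297187 , -0.08172382, -0.01060495]), 'tau': array([  0.63184284, -51.44359589, -23.36402714,   0.28713103,
         0.30953706,  -0.88784544]), 'grip_width': 42.656906116507336}
```

Request:
servo_tool(linear=[[0,0,0],[0,0,0],[0,0,-0.005],[0,0,-0.01],[0,0,-0.01],[0,0,0],[0,0,0],[0,0,0]], spin=[-0.045,0,0,0,0,0,0,0])

```text
time: 28.95
tool_pos: [619.4, -0.5, 167.8]
tcp_rot: [3.141, -0.0, -2.522]
contact_force: [-0.5, -0.9, -2.4]
grip_width: 42.8
finger_force: 30.0
```

Request:
servo_tool(linear=[[0,0,-0.03],[0,0,-0.05],[0,0,-0.07],[0,0,-0.1],[0,0,-0.15],[0,0,-0.15],[0,0,-0.1],[0,0,-0.03]], spin=[0,0,0,0,0,0,0,0])

```text
time: 29.95
tool_pos: [620.0, -0.5, 306.3]
tcp_rot: [-3.139, 0.003, -2.521]
contact_force: [0.6, -0.7, -1.5]
grip_width: 43.0
finger_force: 30.0
```

Request:
servo_tool(linear=[[0,0,0],[0,0,0],[0,0,0],[0,0,0],[0,0,0],[0,0,0],[0,0,0],[0,0,0]], spin=[0,0,0,0,0,0,0,0])

```text
time: 30.95
tool_pos: [619.4, -0.5, 303.9]
tcp_rot: [3.142, 0.0, -2.521]
contact_force: [0.2, 0.0, -1.9]
grip_width: 42.7
finger_force: 30.0
```

Run:
```python
from plant import monitor, optics
import pickle,cv2
from h import *
a=optics.capture("wrist");b=optics.capture("scene");pickle.dump((a,b),open("w9.pkl","wb"))
o=monitor.get_obs();print({k:o[k].round(3) for k in("tool_pos","tcp_rot","contact_force","moment","dq")},o["grip_width"],o["time"])
# scene change around mill: bright/dark difference where cap was seated and where it should be now
s0=pickle.load(open("c0.pkl","rb"))["scene"]
for n,p in(("seat",(619.5,-1,214)),("cup",(477.6,-16,56)),("oldcup",(472,-325,50))):
    u=proj(b,np.array(p)).round().astype(int);r=lambda c:c["frame"][u[1]-3:u[1]+4,u[0]-3:u[0]+4].reshape(-1,3).mean(0).round()
    print(n,u,r(s0),r(b))
```

```text
{'tool_pos': array([ 6.19451e+02, -4.88000e-01,  3.03969e+02]), 'tcp_rot': array([-3.142,  0.   , -2.521]), 'contact_force': array([ 0.45 ,  0.102, -0.773]), 'moment': array([ 0.037,  0.04 , -0.024]), 'dq': array([-0.   ,  0.001,  0.001,  0.   , -0.   , -0.001])} 43.31811672767296 31.05
seat [238 186] [144. 153. 155.] [54. 58. 60.]
cup [256 188] [126. 135. 139.] [70. 76. 79.]
oldcup [198 160] [100. 111. 115.] [161. 170. 172.]
```

```bash
python3 -c "
from plant import workorder;print(workorder.close_job())"
```

```text
the job is handed in; nothing more can be done
None
```

The job is handed in: the cup stands on the drip plate under the spout against the rear stop, and the cap, which came loose counter-clockwise (about 75°), is held about 320 mm above the counter. I never tried the clockwise way because the first way ran free, and the cap's levelness is inferred from the grip and force readings, not seen in a picture.

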